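Pop and turn the T-handle latch of a tool chest

TASK

Unlatch the aluminium tool chest: push the round release button beside its T-handle so that the handle pops out, then turn the handle clockwise, feeling for the point where the latch has let go and its soft end stop begins, and let go so the lid springs ajar. Press the button gently, do not force the handle past its end stop, and leave the other things where they are.

Things in the scene. Friction and masses are not known exactly. Their poses are not given: they have to be found in the camera images.
- chest: Fixed aluminium tool chest, 320 deep (x), 400 wide (y), 120 mm high, with an 8 mm flat lid hinged along its far (+x) top edge; lid top 128.5 mm above the table. Origin: centre of underside; x from the front to the hinge, z up. Latch axis vertical at x -90, y 0. A dark bezel 12 mm high lies round it on the lid, 60 mm wide (x), from y -48 to +86, with a 17 mm wide slot for the handle.
- lid (a joint): Angle of the lid about its far edge in rad: 0 shut, 0.085 sprung fully ajar (the latch then stands about 21 mm higher). A spring lifts it with some 6 N at the handle as soon as the latch has let go; gripping the handle can hold it down.
- handle_grip (a point): Middle of the top of the T-handle's steel bar, on the latch axis. Bar 84 long (y of this point), 14 wide (x), 14 mm high, on a 13 mm round stem; a small tongue sticks 5.5 mm out of its +y end. Pushed in, its top is 15 mm above the lid (3 above the bezel) and it cannot be turned; popped out it stands 20 mm higher, 9 mm clear of the bezel. Axes equal the chest's at spindle 0, and turn with it.
- handle (a joint): How far the handle has popped out, in m: 0 pushed in and caught, 0.020 fully out (sprung outwards with about 4 N).
- spindle (a joint): Turn of the handle, rad: 0 in its slot, growing clockwise seen from above. The latch lets go somewhere between 0.7 and 1.45, different each time and unseen; the sprung end stop begins about 0.12 rad after that. Turning takes under 0.2 N m (least once let go, or while the hand holds the lid down), then rapidly more on the end stop (3.5 N m per rad).
- stop_tang (a joint): How far the latch's sprung end stop, a small brass tang inside the chest, is bent by the handle, in rad: 0 untouched; it is spoiled beyond 0.15.
- release_button: Round steel release button, 18 mm across, in the bezel on the line of the handle bar, 70 mm from the latch axis to the chest's +y side. Origin on its axis, at the lid's top face when not pressed; z up. Sprung up; it goes down 5.5 mm to a hard stop, and lets the handle go at 4 to 5 mm. Fully down takes about 6 N plus a little friction; over 25 N spoils it.
- button_top (a point): Centre of the release button's flat top, 19 mm above the lid (7 mm above the bezel) when not pressed.
- sander: Loose teal random orbital sander standing on its round pad, 124 mm across, 145 mm high, at the chest's +y side. Origin: centre of the underside. Leave alone.
- sanding_block: Loose cork sanding block 60 x 100 x 30 mm lying on the lid, some 175 mm behind the handle, to the -y side. Origin: centre of the underside. Leave alone.
- disc_stack: Loose stack of sanding discs, 100 mm across, 18 mm high, lying on the lid, some 175 mm behind the handle, to the +y side. Origin: centre of the underside. Leave alone.
- panel: Loose brass panel 200 x 150 x 5 mm lying on the table at the chest's -y side. Origin: centre of the underside. Leave alone.
- screwdriver: Loose screwdriver lying on the table in front of the chest. Leave alone.
- tin: Loose round polish tin, 60 mm across, 32 mm high, on the lid behind the handle, between the block and the discs. Origin: centre of the underside. Leave alone.

How it is judged:
By the outcome, as a careful person would: the job done as asked, in the order asked, and still so for the second after the job is handed in, with the robot touching nothing.
It also fails if it takes over 72 s, if anything falls off the work surface, if the arm or the gripper's body presses on something with over 40 N, if the wrist force passes 120 N, or if a joint passes its speed limit or range.

ROBOT

A 7-joint arm with a two-finger parallel gripper is mounted at the origin on the work surface. World frame = base frame: x ahead of the robot, y to its left, z up, the work surface at z = 0. Lengths are in m, angles in degrees, forces in N, time in s.
With the tool pointing down it reaches from about 0.4 to 0.875 m from the base axis. Payload 6.5 kg.
Tool frame: the origin (TCP) lies midway between the tips of the shut fingers; the grasp point (between the pads) lies 19 mm behind it (robot.grasp_offset is the z of the grasp point in the tool frame, in m); z points along the fingers, y is the line along which they close (so a half turn about z gives the same grasp; the last joint's range is limited). The gripper opens to 88 mm and grips with 3 to 60 N. Pads are 18 mm wide; open, the fingers measure 123 mm over their backs; the gripper's body (75 mm by 187 mm) begins 45 mm behind the grasp point.
Start: joints at [65.535, 30.733, -0.252, 88.115, 0.149, 61.152, -4.079], TCP at [0.229, -0.608, 0.239] pointing down, gripper open.
Joint ranges: [-154.64, 154.64], [-21.42, 123.67], [-72.66, 72.17], [13.99, 137.28], [-74.86, 254.86], [10.95, 109.41], [-158.01, 158.01]. Speed limits (degrees/s): [136.94, 136.94, 180, 180, 180, 180, 180].

INTERFACE

Orientations are given as [roll, pitch, yaw] about the fixed x, y, z axes, in that order (R = Rz(yaw) Ry(pitch) Rx(roll)).
In Python, from plant import robot gives the robot as it stands.
- The arm moves only by the tool step_arm, never from a script. Its argument "plan" is a list of rows, each an object with "hand": the opening, from 0 (shut) to 1 (fully open); "slide": the shift along the world's x, y, z in mm, a list of three; "rot": the turn, a rotation vector about the world's x, y, z in degrees, a list of three. A call has exactly 5 rows; each row is the pose to reach, as a shift and turn from the pose commanded when the call began; what a row does not reach only later rows make up. A row lasts 1/12 s, in which the tool goes at most 41.7 mm and 7.16 degrees, less where a joint would pass 70% of its speed; a pose out of reach is approached as far as the arm can. A call with a gripper value outside its range is refused whole. The fingers move at their own pace and stop on an object; "force" is the grip in N (left out, the last holds). Time passes only in rows, so rows that repeat a pose let the fingers close, or fill a call up. It gives the time, the measured TCP pose, the force, the opening and the grip force at its end, in the units of the state.
- robot.state(): the state, without advancing time (a new reading comes with each control period).
- robot.capture(name): name is "scene" or "top"; returns the picture (400x640x3 uint8, blue, green, red); there is no depth.
- robot.get_calibration(name): a dict with "mtx" (3x3 intrinsics, pixels), "origin" and "rotation" of the camera in the world. Camera axes: x right, y up, looking along -z (the intrinsics and any distortion apply to the point x, -y, -z); pixel columns grow to the right and rows downward; lengths in m; the calibration is good to about 2 mm. A picture is of the moment at which its call begins. get_calibration takes no time and is no camera call.
- robot.job_done(): hands the job in; it is judged then, once.
The state is a dict: "time_s": time; "joint_pos": joint angles; "joint_velocities": joint speeds; "joint_torque": joint torques, N m; "eef_pos": TCP position; "eef_rot": TCP orientation; "force": force on the tool from outside, world axes, zero at the start; "wrist_torque": the same for the moment, N m; "gripper_width": opening from 0.0 (shut) to 1.0 (fully open); "gripper_force": force on a finger pad.
Only numpy, scipy, OpenCV 4.12 (cv2) and the standard library are available. Lean on these libraries where they do the work, as an engineer would, in place of code of your own. Each camera call takes 0.05 s, during which the arm holds its last target. There are 200 camera calls.

## Working session

There is one attempt and no reset: what is moved stays moved. The work goes in short steps, Python scripts to look and compute and a tool call to move; the robot and the scene stay as the last step left them, time stands still between calls to the robot, and variables do not carry over. Pictures are saved under pics/ and viewed, at most 10 in all, crops included, and the job is handed in when it is done.

Besides the shell and the picture viewer there is one more tool, called after "Call:" as name(argument=value, ...) on one line, values as JSON. step_arm: Moves the arm, as the interface text tells. Its arguments: {"type":"object","properties":{"plan":{"type":"array"},"force":{"type":"number"}},"required":["plan"]}

```bash
mkdir -p pics; ls; python3 - <<'E'
from plant import robot
import cv2
for n in("scene","top"):
    cv2.imwrite(f"pics/{n}0.png",robot.capture(n)); c=robot.get_calibration(n); print(n,c)
print(robot.state(), robot.grasp_offset)
E
```

```text
pics
scene {'mtx': array([[429.97145185,   0.        , 321.7444078 ],
       [  0.        , 429.97145185, 201.71836251],
       [  0.        ,   0.        ,   1.        ]]), 'origin': array([1.18886727, 0.75386085, 0.68422253]), 'rotation': array([ 58.21307776,  -0.75969785, 140.86109106])}
top {'mtx': array([[412.55985949,   0.        , 321.08360965],
       [  0.        , 412.55985949, 202.80467103],
       [  0.        ,   0.        ,   1.        ]]), 'origin': array([0.41085327, 0.05561135, 1.03802807]), 'rotation': array([ 13.58656826,  -0.37908055, -94.16396752])}
{'time_s': 0.1, 'joint_pos': array([65.53199339, 30.77333355, -0.25384026, 88.16464206,  0.14951839,
       61.15059577, -4.07833713]), 'joint_velocities': array([ 0.08586131, -0.0879581 ,  0.10479127, -0.2554163 ,  0.03490732,
        0.04472779, -0.07232745]), 'joint_torque': array([ 2.73072845e-03, -5.72086287e+01,  9.94212739e-01, -2.52233917e+01,
       -5.61425183e-02,  1.34517200e-02,  2.92767436e-05]), 'eef_pos': array([ 0.22928178, -0.60763502,  0.23792744]), 'eef_rot': array([-1.79912050e+02,  7.24859958e-03,  2.06801195e+01]), 'force': array([ 0.35834484,  0.43308259, -0.47760106]), 'wrist_torque': array([ 0.00409494, -0.03362493, -0.02826036]), 'gripper_force': 0.0, 'gripper_width': 1.0022472119397545} -0.0187
```

View pics/top0.png

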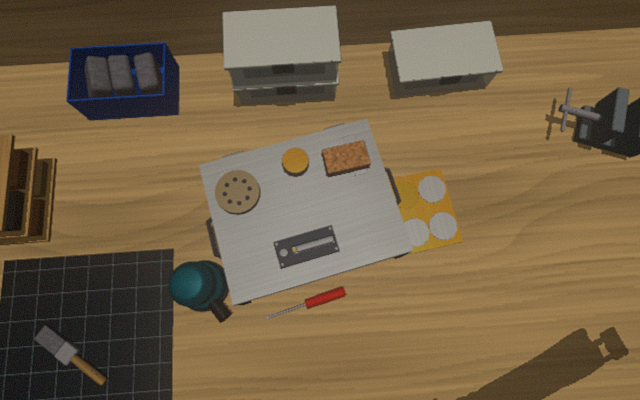

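View pics/scene0.png

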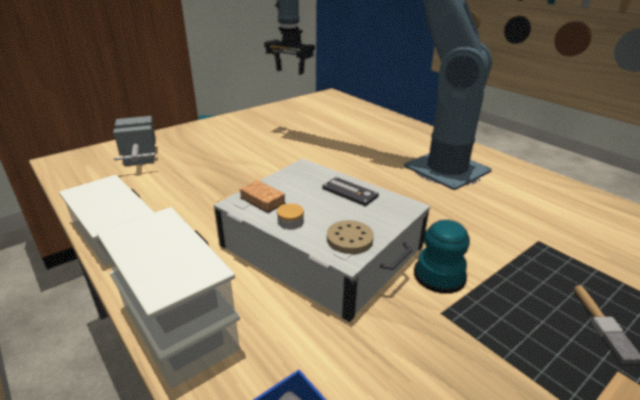

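The top view shows the bezel at about (307,247), with the button at its left end near (284,253) and the bar from about 293 to 333. The sander is at about (195,287) and the screwdriver at about (310,302).

```bash
cat > h.py <<'E'
import numpy as np, cv2
from scipy.spatial.transform import Rotation as R
from plant import robot
def cast(n,uv,z):
    c=robot.get_calibration(n); uv=np.atleast_2d(uv)
    d=np.c_[uv,np.ones(len(uv))]@np.linalg.inv(c["mtx"]).T*[1,-1,-1]
    d=d@R.from_euler("xyz",c["rotation"],degrees=True).as_matrix().T
    return c["origin"]+d*((z-c["origin"][2])/d[:,2])[:,None]
def proj(n,p):
    c=robot.get_calibration(n); m=R.from_euler("xyz",c["rotation"],degrees=True).as_matrix()
    q=((np.atleast_2d(p)-c["origin"])@m)*[1,-1,-1]; q=q@c["mtx"].T; return q[:,:2]/q[:,2:]
E
python3 - <<'E'
from h import *
im=cv2.imread("pics/top0.png"); g=cv2.cvtColor(im,6)
m=np.zeros_like(g); m[220:275,265:350]=(g[220:275,265:350]<110)*255
m=cv2.morphologyEx(m,cv2.MORPH_CLOSE,np.ones((9,9)))
c=max(cv2.findContours(m,0,1)[0],key=cv2.contourArea)
r=cv2.minAreaRect(c); b=cv2.boxPoints(r); print(r)
w=cast("top",b,.1405); print(w.round(4), np.linalg.norm(np.diff(w,axis=0),axis=1))
# lid
hsv=cv2.cvtColor(im,40); k=((hsv[...,1]<40)&(g>110)).astype(np.uint8)*255
k[:115]=0;k[310:]=0
c=max(cv2.findContours(k,0,1)[0],key=cv2.contourArea); r=cv2.minAreaRect(c);w2=cast("top",cv2.boxPoints(r),.1285)
print(r,w2.round(4),np.linalg.norm(np.diff(w2,axis=0),axis=1))
for q in(w,w2):
    print(np.degrees(np.arctan2(*(np.diff(q,axis=0)[:,::-1].T))).round(1),q.mean(0))
cv2.imwrite("pics/c0.png",cv2.resize(im[215:280,255:355],(800,520),interpolation=cv2.INTER_CUBIC))
E
```

```text
((305.86700439453125, 246.38990783691406), (27.872745513916016, 61.39666748046875), 73.3007583618164)
[[0.5467 0.1464 0.1405]
 [0.5766 0.015  0.1405]
 [0.5165 0.0023 0.1405]
 [0.4877 0.1318 0.1405]] [0.1347047  0.06147043 0.13268655]
((311.7890319824219, 205.4633026123047), (144.82334899902344, 207.75253295898438), 73.3007583618164) [[ 0.7384  0.3263  0.1285]
 [ 0.8562 -0.1503  0.1285]
 [ 0.5162 -0.2049  0.1285]
 [ 0.4196  0.2375  0.1285]] [0.49097776 0.34436271 0.45283415]
[180. 180.   0.] [0.53185063 0.07385315 0.1405    ]
[180. 180.   0.] [0.63261882 0.05214513 0.1285    ]
```

View pics/c0.png

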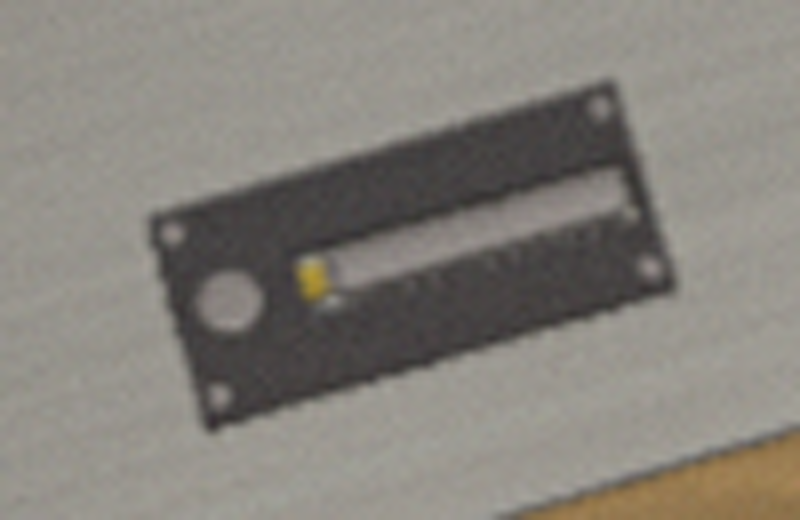

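The crop shows the button at (283.3,252.2), the bar centred at about (314.4,243.0), and the yellow tongue at its button-side end.

```bash
python3 - <<'E'
from h import *
f=lambda u,v:[255+u/8-.44,215+v/8-.44]
b=cast("top",f(230,301),.1475)[0]
c=cast("top",f(480,232),.1435)[0]
ends=cast("top",[f(332,273),f(628,188)],.1435)
bz=cast("top",[f(150,216),f(612,84),f(676,290),f(210,430)],.1405)
print(b,c,ends,bz)
print("len",np.linalg.norm((b-c)[:2]))
d=(bz[0]-bz[1]+bz[3]-bz[2])[:2]; yaw=np.degrees(np.arctan2(-d[0],d[1])); print("yaw bezel",yaw)
d=d/np.linalg.norm(d); c2=bz.mean(0)[:2]-d*.019; print("axis from bezel",c2,"button",c2+.07*d)
d=(b-c)[:2]; print("yaw bc",np.degrees(np.arctan2(-d[0],d[1])))
E
```

```text
[0.52157849 0.12333754 0.1475    ] [0.53595497 0.05481881 0.1435    ] [[0.52767908 0.0956545  0.1435    ]
 [0.54510802 0.01365286 0.1435    ]] [[0.5472251  0.14448011 0.1405    ]
 [0.57473992 0.01562174 0.1405    ]
 [0.51672436 0.00269973 0.1405    ]
 [0.48814326 0.13101527 0.1405    ]]
len 0.07001071047271852
yaw bezel 12.304881702181897
axis from bezel [0.53575732 0.05489069] button [0.52083937 0.12328261]
yaw bc 11.849811389663435
```

Call:
step_arm(plan=[{"hand": 0,"slide": [15,37.5,0],"rot": [0,0,7]},{"hand": 0,"slide": [30,75,0],"rot": [0,0,14]},{"hand": 0,"slide": [45,112.5,0],"rot": [0,0,21]},{"hand": 0,"slide": [60,150,0],"rot": [0,0,28]},{"hand": 0,"slide": [75,187.5,0],"rot": [0,0,35]}], force=20)

```text
time_s: 0.52
eef_pos: [0.3046, -0.4186, 0.2384]
eef_rot: [-180.0, 0.0, 56.0]
force: [0.8, 0.7, -0.2]
gripper_width: 0.647
gripper_force: 0.0
```

Call:
step_arm(plan=[{"hand": 0,"slide": [15,37.5,0],"rot": [0,0,7]},{"hand": 0,"slide": [30,75,0],"rot": [0,0,14]},{"hand": 0,"slide": [45,112.5,0],"rot": [0,0,21]},{"hand": 0,"slide": [60,150,0],"rot": [0,0,28]},{"hand": 0,"slide": [75,187.5,0],"rot": [0,0,35]}])

```text
time_s: 0.93
eef_pos: [0.3795, -0.2313, 0.2387]
eef_rot: [-180.0, 0.0, 91.0]
force: [1.5, -0.2, -0.5]
gripper_width: 0.268
gripper_force: 0.0
```

Call:
step_arm(plan=[{"hand": 0,"slide": [15,37.5,0],"rot": [0,0,6]},{"hand": 0,"slide": [30,75,0],"rot": [0,0,11.5]},{"hand": 0,"slide": [45,112.5,0],"rot": [0,0,11.5]},{"hand": 0,"slide": [60,150,0],"rot": [0,0,11.5]},{"hand": 0,"slide": [75,187.5,0],"rot": [0,0,11.5]}])

```text
time_s: 1.35
eef_pos: [0.4545, -0.0439, 0.2387]
eef_rot: [-180.0, 0.0, 102.1]
force: [0.8, -1.2, -0.3]
gripper_width: 0.005
gripper_force: 0.0
```

Call:
step_arm(plan=[{"hand": 0,"slide": [15,37.5,-5],"rot": [0,0,0]},{"hand": 0,"slide": [30,75,-20],"rot": [0,0,0]},{"hand": 0,"slide": [45,112.5,-30],"rot": [0,0,0]},{"hand": 0,"slide": [60,150,-40],"rot": [0,0,0]},{"hand": 0,"slide": [67,168.5,-49],"rot": [0,0,0]}])

```text
time_s: 1.77
eef_pos: [0.5221, 0.1282, 0.1892]
eef_rot: [179.9, -0.2, 102.4]
force: [0.4, 0.3, 0.5]
gripper_width: 0.004
gripper_force: 0.0
```

Call:
step_arm(plan=[{"hand": 0,"slide": [0,-1,-10],"rot": [0,0,0]},{"hand": 0,"slide": [0,-1,-20],"rot": [0,0,0]},{"hand": 0,"slide": [0,-1,-28],"rot": [0,0,0]},{"hand": 0,"slide": [0,-1,-32],"rot": [0,0,0]},{"hand": 0,"slide": [0,-1,-32],"rot": [0,0,0]}])

```text
time_s: 2.18
eef_pos: [0.5207, 0.1199, 0.1567]
eef_rot: [-179.9, 0.1, 102.1]
force: [-0.5, 0.3, 0.9]
gripper_width: 0.008
gripper_force: 0.0
```

```bash
python3 - <<'E'
from h import *
a=robot.capture("top");b=robot.capture("scene")
s=robot.state();print(s["eef_pos"],s["eef_rot"],s["joint_pos"].round(0),s["force"])
u,v=proj("scene",[.521,.1233,.1475])[0].astype(int);print(u,v,proj("scene",s["eef_pos"]),proj("top",s["eef_pos"]))
x=cv2.resize(a[200:300,240:360],(480,400),interpolation=2);y=cv2.resize(b[v-62:v+38,u-40:u+40],(320,400),interpolation=2)
cv2.imwrite("pics/c1.png",np.hstack([x,y]))
E
```

```text
[0.52154971 0.12077866 0.15793459] [1.79993545e+02 2.75512347e-02 1.02081719e+02] [  7.  29. -32. 108.  21.  48. -24.] [0.41321965 0.18564065 0.76655821]
367 192 [[367.04657076 188.70116456]] [[284.10691057 251.5321021 ]]
```

View pics/c1.png

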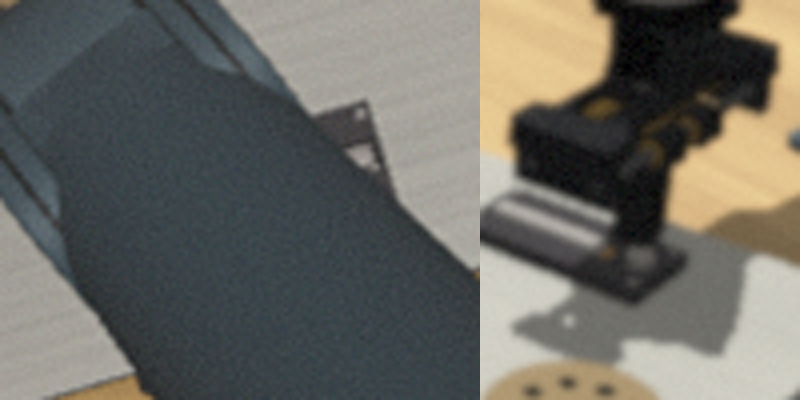

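The scene view shows the shut fingertips standing just over the button, with the bar clear beside them.

Call:
step_arm(plan=[{"hand": 0,"slide": [-0.5,2,-3],"rot": [0,0,0]},{"hand": 0,"slide": [-0.5,2,-5],"rot": [0,0,0]},{"hand": 0,"slide": [-0.5,2,-7],"rot": [0,0,0]},{"hand": 0,"slide": [-0.5,2,-8],"rot": [0,0,0]},{"hand": 0,"slide": [-0.5,2,-8],"rot": [0,0,0]}])

```text
time_s: 2.7
eef_pos: [0.5208, 0.1238, 0.1495]
eef_rot: [-180.0, 0.0, 102.2]
force: [-0.1, -0.3, -0.0]
gripper_width: 0.007
gripper_force: 0.0
```

Call:
step_arm(plan=[{"hand": 0,"slide": [0,0,-1],"rot": [0,0,0]},{"hand": 0,"slide": [0,0,-2],"rot": [0,0,0]},{"hand": 0,"slide": [0,0,-3],"rot": [0,0,0]},{"hand": 0,"slide": [0,0,-4],"rot": [0,0,0]},{"hand": 0,"slide": [0,0,-4],"rot": [0,0,0]}])

```text
time_s: 3.12
eef_pos: [0.5211, 0.1239, 0.146]
eef_rot: [180.0, 0.0, 102.2]
force: [-0.9, -0.6, 5.2]
gripper_width: 0.005
gripper_force: 2.6
```

Call:
step_arm(plan=[{"hand": 0,"slide": [0,0,-0.5],"rot": [0,0,0]},{"hand": 0,"slide": [0,0,-1],"rot": [0,0,0]},{"hand": 0,"slide": [0,0,-1.5],"rot": [0,0,0]},{"hand": 0,"slide": [0,0,-2],"rot": [0,0,0]},{"hand": 0,"slide": [0,0,-2],"rot": [0,0,0]}])

```text
time_s: 3.53
eef_pos: [0.5211, 0.1239, 0.1441]
eef_rot: [180.0, 0.0, 102.2]
force: [-0.7, -1.4, 4.0]
gripper_width: 0.004
gripper_force: 2.5
```

Call:
step_arm(plan=[{"hand": 0,"slide": [0,0,-0.3],"rot": [0,0,0]},{"hand": 0,"slide": [0,0,-0.6],"rot": [0,0,0]},{"hand": 0,"slide": [0,0,-0.9],"rot": [0,0,0]},{"hand": 0,"slide": [0,0,-1.2],"rot": [0,0,0]},{"hand": 0,"slide": [0,0,-1.2],"rot": [0,0,0]}])

```text
time_s: 3.95
eef_pos: [0.5211, 0.1239, 0.1429]
eef_rot: [180.0, 0.0, 102.2]
force: [-1.4, -0.4, 5.1]
gripper_width: 0.007
gripper_force: 2.7
```

```bash
python3 - <<'E'
from h import *
b=robot.capture("scene");s=robot.state();print(s["eef_pos"],s["force"])
cv2.imwrite("pics/c2.png",cv2.resize(b[130:230,310:410],(500,500),interpolation=2))
E
```

```text
[0.52104954 0.12393059 0.14290582] [-0.63993754 -0.92898033  5.09286113]
```

View pics/c2.png

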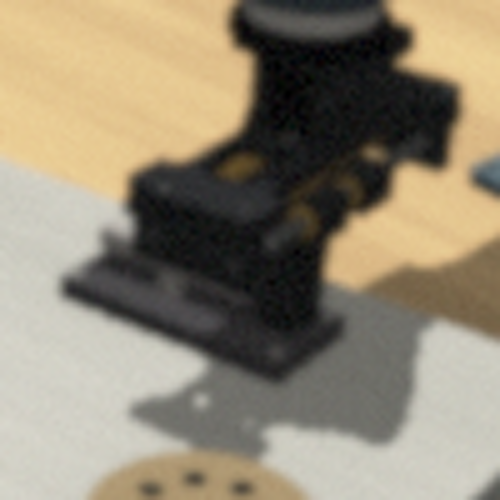

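The bar now stands clear above the bezel, so it has popped out at about 5 N of button force. Next I go up and over to the latch axis with the hand open.

Call:
step_arm(plan=[{"hand": 0,"slide": [0,0,20],"rot": [0,0,0]},{"hand": 0.5,"slide": [0,0,45],"rot": [0,0,0]},{"hand": 1,"slide": [3,-14,55],"rot": [0,0,0]},{"hand": 1,"slide": [9,-42,55],"rot": [0,0,0]},{"hand": 1,"slide": [15,-69,55],"rot": [0,0,0]}])

```text
time_s: 4.42
eef_pos: [0.5366, 0.055, 0.1985]
eef_rot: [179.9, 0.0, 102.3]
force: [-0.0, -0.3, 0.0]
gripper_width: 0.282
gripper_force: 0.0
```

Call:
step_arm(plan=[{"hand": 1,"slide": [0,0,0],"rot": [0,0,0]},{"hand": 1,"slide": [0,0,0],"rot": [0,0,0]},{"hand": 1,"slide": [0,0,0],"rot": [0,0,0]},{"hand": 1,"slide": [0,0,0],"rot": [0,0,0]},{"hand": 1,"slide": [0,0,0],"rot": [0,0,0]}])

```text
time_s: 4.83
eef_pos: [0.5357, 0.0563, 0.1975]
eef_rot: [-180.0, -0.0, 102.3]
force: [-0.3, 0.4, -0.5]
gripper_width: 0.658
gripper_force: 0.0
```

```bash
python3 - <<'E'
from h import *
b=robot.capture("scene");s=robot.state();print(s["eef_pos"],s["force"],s["wrist_torque"],s["joint_pos"].round())
cv2.imwrite("pics/c3.png",cv2.resize(b[130:230,310:410],(500,500),interpolation=2))
E
```

```text
[0.53572877 0.05608742 0.19750732] [ 0.0099491  -0.09507368 -0.30028384] [-0.01767829 -0.06572228 -0.02811072] [ 15.  27. -33. 106.  18.  53. -14.]
```

View pics/c3.png

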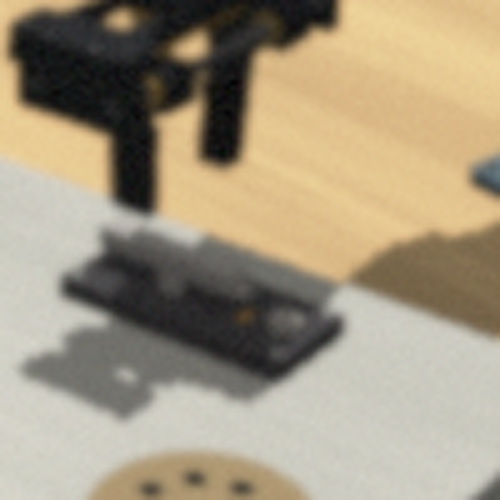

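The handle is out, with its bar standing clear of the bezel at (215,260) in the crop and the open fingers above it. I'll go down, straddle the bar and grip it.

Call:
step_arm(plan=[{"hand": 1,"slide": [0,-1,-12],"rot": [0,0,0]},{"hand": 1,"slide": [0,-1,-25],"rot": [0,0,0]},{"hand": 1,"slide": [0,-1,-38],"rot": [0,0,0]},{"hand": 1,"slide": [0,-1,-48],"rot": [0,0,0]},{"hand": 1,"slide": [0,-1,-52],"rot": [0,0,0]}])

```text
time_s: 5.3
eef_pos: [0.5348, 0.0539, 0.1435]
eef_rot: [-179.8, -0.0, 102.2]
force: [-0.2, 0.5, 0.5]
gripper_width: 0.996
gripper_force: 0.0
```

Call:
step_arm(plan=[{"hand": 0,"slide": [0,0,0],"rot": [0,0,0]},{"hand": 0,"slide": [0,0,0],"rot": [0,0,0]},{"hand": 0,"slide": [0,0,0],"rot": [0,0,0]},{"hand": 0,"slide": [0,0,0],"rot": [0,0,0]},{"hand": 0,"slide": [0,0,0],"rot": [0,0,0]}], force=30)

```text
time_s: 5.72
eef_pos: [0.5364, 0.0539, 0.1461]
eef_rot: [179.9, 0.0, 102.2]
force: [0.4, -0.8, 0.3]
gripper_width: 0.645
gripper_force: 0.0
```

Call:
step_arm(plan=[{"hand": 0,"slide": [0,0,0],"rot": [0,0,0]},{"hand": 0,"slide": [0,0,0],"rot": [0,0,0]},{"hand": 0,"slide": [0,0,0],"rot": [0,0,0]},{"hand": 0,"slide": [0,0,0],"rot": [0,0,0]},{"hand": 0,"slide": [0,0,0],"rot": [0,0,0]}])

```text
time_s: 6.13
eef_pos: [0.536, 0.0538, 0.1455]
eef_rot: [-180.0, 0.0, 102.2]
force: [-0.4, 0.2, 0.0]
gripper_width: 0.269
gripper_force: 0.0
```

Call:
step_arm(plan=[{"hand": 0,"slide": [0,0,0],"rot": [0,0,0]},{"hand": 0,"slide": [0,0,0],"rot": [0,0,0]},{"hand": 0,"slide": [0,0,0],"rot": [0,0,0]},{"hand": 0,"slide": [0,0,0],"rot": [0,0,0]},{"hand": 0,"slide": [0,0,0],"rot": [0,0,0]}])

```text
time_s: 6.55
eef_pos: [0.5365, 0.054, 0.1456]
eef_rot: [179.9, -0.0, 102.2]
force: [4.1, 0.1, -1.6]
gripper_width: 0.154
gripper_force: 30.0
```

```bash
cat > s.py <<'E'
from plant import robot
s=robot.state();print(s["eef_pos"].round(4),s["eef_rot"].round(1),"F",s["force"].round(2),"M",s["wrist_torque"].round(3),s["gripper_width"],s["gripper_force"],s["joint_pos"].round())
E
python3 s.py
```

```text
[0.5365 0.054  0.1456] [179.9  -0.  102.2] F [ 4.14  0.06 -1.61] M [ 0.024 -0.737  0.034] 0.1541402651135562 29.99514900147915 [ 13.  31. -31. 108.  21.  47. -16.]
```

Call:
step_arm(plan=[{"hand": 0,"slide": [0.8,0,-0.3],"rot": [0,0,-2]},{"hand": 0,"slide": [0.8,0,-0.3],"rot": [0,0,-7]},{"hand": 0,"slide": [0.8,0,-0.3],"rot": [0,0,-12]},{"hand": 0,"slide": [0.8,0,-0.3],"rot": [0,0,-17]},{"hand": 0,"slide": [0.8,0,-0.3],"rot": [0,0,-20]}])

```text
time_s: 6.97
eef_pos: [0.5362, 0.0539, 0.1454]
eef_rot: [-179.9, 0.0, 81.9]
force: [-0.8, 0.3, 2.1]
gripper_width: 0.158
gripper_force: 30.0
```

```bash
python3 s.py
```

```text
[0.5362 0.0539 0.1454] [-179.9    0.    81.9] F [-0.78  0.35  2.14] M [-0.038  0.093  0.109] 0.1576893121618889 30.005818409845233 [ 10.  30. -26. 108.  18.  46. -34.]
```

Call:
step_arm(plan=[{"hand": 0,"slide": [0,0,0],"rot": [0,0,-4]},{"hand": 0,"slide": [0,0,0],"rot": [0,0,-8]},{"hand": 0,"slide": [0,0,0],"rot": [0,0,-12]},{"hand": 0,"slide": [0,0,0],"rot": [0,0,-15]},{"hand": 0,"slide": [0,0,0],"rot": [0,0,-17]}])

```text
time_s: 7.38
eef_pos: [0.5359, 0.0541, 0.1453]
eef_rot: [-179.9, 0.1, 65.0]
force: [-1.1, 0.6, 2.4]
gripper_width: 0.154
gripper_force: 30.0
```

```bash
python3 s.py
```

```text
[0.5359 0.0541 0.1453] [-1.799e+02  1.000e-01  6.500e+01] F [-1.06  0.59  2.45] M [0.054 0.286 0.07 ] 0.15371451913922782 30.005804495885968 [  7.  29. -22. 108.  15.  46. -48.]
```

Call:
step_arm(plan=[{"hand": 0,"slide": [0,0,0],"rot": [0,0,-1]},{"hand": 0,"slide": [0,0,0],"rot": [0,0,-2]},{"hand": 0,"slide": [0,0,0],"rot": [0,0,-3]},{"hand": 0,"slide": [0,0,0],"rot": [0,0,-4]},{"hand": 0,"slide": [0,0,0],"rot": [0,0,-4]}])

```text
time_s: 7.8
eef_pos: [0.5359, 0.0541, 0.145]
eef_rot: [-179.9, 0.0, 61.1]
force: [-4.2, 0.4, 2.9]
gripper_width: 0.159
gripper_force: 30.0
```

```bash
python3 s.py
```

```text
[0.5359 0.0541 0.145 ] [-179.9    0.    61.1] F [-4.24  0.44  2.86] M [0.259 0.861 0.072] 0.15887395474509433 30.000265343114734 [  6.  29. -21. 108.  14.  45. -52.]
```

Call:
step_arm(plan=[{"hand": 0,"slide": [-0.4,0,0],"rot": [0,0,-1]},{"hand": 0,"slide": [-0.6,0,0],"rot": [0,0,-2]},{"hand": 0,"slide": [-0.6,0,0],"rot": [0,0,-3]},{"hand": 0,"slide": [-0.6,0,0],"rot": [0,0,-4]},{"hand": 0,"slide": [-0.6,0,0],"rot": [0,0,-4]}])

```text
time_s: 8.22
eef_pos: [0.5359, 0.0541, 0.1451]
eef_rot: [-180.0, 0.0, 57.1]
force: [-4.3, 2.2, 2.3]
gripper_width: 0.154
gripper_force: 30.0
```

```bash
python3 s.py
```

```text
[0.5359 0.0541 0.1451] [-180.     0.    57.1] F [-4.27  2.17  2.33] M [0.457 0.816 0.083] 0.15398705367077706 30.001547131687403 [  5.  29. -20. 108.  14.  45. -55.]
```

Call:
step_arm(plan=[{"hand": 0,"slide": [-0.4,0.3,0],"rot": [0,0,-1]},{"hand": 0,"slide": [-0.5,0.3,0],"rot": [0,0,-2]},{"hand": 0,"slide": [-0.5,0.3,0],"rot": [0,0,-3]},{"hand": 0,"slide": [-0.5,0.3,0],"rot": [0,0,-4]},{"hand": 0,"slide": [-0.5,0.3,0],"rot": [0,0,-4]}])

```text
time_s: 8.63
eef_pos: [0.5358, 0.0542, 0.1453]
eef_rot: [180.0, -0.0, 53.1]
force: [-4.0, 2.3, 2.8]
gripper_width: 0.155
gripper_force: 30.0
```

```bash
python3 s.py
```

```text
[0.5358 0.0542 0.1453] [180.   -0.   53.1] F [-4.    2.29  2.76] M [0.328 0.656 0.134] 0.15499631948258394 30.00134976580739 [  5.  29. -19. 109.  13.  45. -59.]
```

Call:
step_arm(plan=[{"hand": 0,"slide": [-0.3,0.3,0],"rot": [0,0,-1]},{"hand": 0,"slide": [-0.5,0.4,0],"rot": [0,0,-2]},{"hand": 0,"slide": [-0.5,0.4,0],"rot": [0,0,-3]},{"hand": 0,"slide": [-0.5,0.4,0],"rot": [0,0,-4]},{"hand": 0,"slide": [-0.5,0.4,0],"rot": [0,0,-4]}])

```text
time_s: 9.05
eef_pos: [0.5357, 0.0543, 0.1454]
eef_rot: [179.9, -0.0, 49.1]
force: [-0.4, 0.4, 2.9]
gripper_width: 0.151
gripper_force: 30.0
```

```bash
python3 s.py
```

```text
[0.5357 0.0543 0.1454] [179.9  -0.   49.1] F [-0.37  0.41  2.91] M [0.012 0.102 0.066] 0.15062588217573983 29.99823208898306 [  4.  28. -18. 109.  12.  45. -62.]
```

Call:
step_arm(plan=[{"hand": 0,"slide": [0,0,0],"rot": [0,0,-1]},{"hand": 0,"slide": [0,0,0],"rot": [0,0,-2]},{"hand": 0,"slide": [0,0,0],"rot": [0,0,-3]},{"hand": 0,"slide": [0,0,0],"rot": [0,0,-4]},{"hand": 0,"slide": [0,0,0],"rot": [0,0,-4]}])

```text
time_s: 9.47
eef_pos: [0.5356, 0.0544, 0.1454]
eef_rot: [180.0, -0.0, 45.1]
force: [0.3, -1.3, 1.5]
gripper_width: 0.154
gripper_force: 30.0
```

```bash
python3 s.py
```

```text
[0.5356 0.0544 0.1454] [180.   -0.   45.1] F [ 0.26 -1.35  1.54] M [-0.206 -0.147  0.025] 0.1539175378961667 29.996658777818084 [  3.  28. -17. 109.  12.  45. -66.]
```

Call:
step_arm(plan=[{"hand": 0,"slide": [0,0,0],"rot": [0,0,-1]},{"hand": 0,"slide": [0,0,0],"rot": [0,0,-2]},{"hand": 0,"slide": [0,0,0],"rot": [0,0,-3]},{"hand": 0,"slide": [0,0,0],"rot": [0,0,-3]},{"hand": 0,"slide": [0,0,0],"rot": [0,0,-3]}])

```text
time_s: 9.88
eef_pos: [0.5355, 0.0544, 0.1454]
eef_rot: [180.0, -0.0, 42.2]
force: [2.3, -1.0, 2.5]
gripper_width: 0.155
gripper_force: 30.0
```

```bash
python3 s.py
```

```text
[0.5355 0.0544 0.1454] [180.   -0.   42.2] F [ 2.31 -1.01  2.5 ] M [-0.382 -0.349 -0.014] 0.15498183994487702 29.99410444870591 [  2.  28. -17. 109.  11.  45. -68.]
```

Call:
step_arm(plan=[{"hand": 0,"slide": [0,0,0],"rot": [0,0,-0.6]},{"hand": 0,"slide": [0,0,0],"rot": [0,0,-1.2]},{"hand": 0,"slide": [0,0,0],"rot": [0,0,-1.8]},{"hand": 0,"slide": [0,0,0],"rot": [0,0,-2.4]},{"hand": 0,"slide": [0,0,0],"rot": [0,0,-3]}])

```text
time_s: 10.3
eef_pos: [0.5354, 0.0544, 0.1453]
eef_rot: [180.0, -0.0, 39.1]
force: [2.8, -1.6, 1.6]
gripper_width: 0.151
gripper_force: 30.0
```

```bash
python3 s.py
```

```text
[0.5354 0.0544 0.1453] [180.   -0.   39.1] F [ 2.84 -1.62  1.59] M [-0.467 -0.566  0.075] 0.15141043103055107 30.001088893041015 [  2.  28. -16. 109.  11.  45. -71.]
```

Call:
step_arm(plan=[{"hand": 0,"slide": [0.1,-0.1,0],"rot": [0,0,-0.6]},{"hand": 0,"slide": [0.2,-0.1,0],"rot": [0,0,-1.2]},{"hand": 0,"slide": [0.3,-0.2,0],"rot": [0,0,-1.8]},{"hand": 0,"slide": [0.3,-0.2,0],"rot": [0,0,-2.4]},{"hand": 0,"slide": [0.3,-0.2,0],"rot": [0,0,-3]}])

```text
time_s: 10.72
eef_pos: [0.5354, 0.0545, 0.1452]
eef_rot: [-180.0, -0.0, 36.1]
force: [3.1, -1.0, 1.8]
gripper_width: 0.152
gripper_force: 30.0
```

```bash
python3 s.py
```

```text
[0.5354 0.0545 0.1452] [-180.    -0.    36.1] F [ 3.12 -1.01  1.79] M [-0.321 -0.451  0.079] 0.15161777996558037 30.00083316117525 [  1.  28. -15. 109.  10.  45. -73.]
```

Call:
step_arm(plan=[{"hand": 0,"slide": [0.1,-0.1,0],"rot": [0,0,-0.6]},{"hand": 0,"slide": [0.2,-0.1,0],"rot": [0,0,-1.2]},{"hand": 0,"slide": [0.3,-0.2,0],"rot": [0,0,-1.8]},{"hand": 0,"slide": [0.4,-0.2,0],"rot": [0,0,-2.4]},{"hand": 0,"slide": [0.4,-0.2,0],"rot": [0,0,-3]}])

```text
time_s: 11.13
eef_pos: [0.5356, 0.0545, 0.1451]
eef_rot: [-180.0, 0.0, 33.1]
force: [1.8, 1.1, 2.7]
gripper_width: 0.16
gripper_force: 30.0
```

```bash
python3 s.py
```

```text
[0.5356 0.0545 0.1451] [-180.     0.    33.1] F [1.78 1.06 2.68] M [ 0.085 -0.213  0.055] 0.1595556334903375 29.996138205751777 [  1.  28. -15. 109.  10.  44. -76.]
```

Call:
step_arm(plan=[{"hand": 0,"slide": [0,0,0],"rot": [0,0,-0.6]},{"hand": 0,"slide": [0,0,0],"rot": [0,0,-1.2]},{"hand": 0,"slide": [0,0,0],"rot": [0,0,-1.8]},{"hand": 0,"slide": [0,0,0],"rot": [0,0,-2.4]},{"hand": 0,"slide": [0,0,0],"rot": [0,0,-3]}])

```text
time_s: 11.55
eef_pos: [0.5358, 0.0546, 0.1453]
eef_rot: [-180.0, -0.0, 30.1]
force: [0.4, 1.7, 3.9]
gripper_width: 0.154
gripper_force: 30.6
```

```bash
python3 s.py
```

```text
[0.5358 0.0546 0.1453] [-180.    -0.    30.1] F [0.37 1.71 3.86] M [0.324 0.021 0.077] 0.15374438925299766 30.61859001623816 [  0.  28. -14. 109.   9.  44. -79.]
```

Call:
step_arm(plan=[{"hand": 0,"slide": [0,0,0],"rot": [0,0,-0.5]},{"hand": 0,"slide": [0,0,0],"rot": [0,0,-1]},{"hand": 0,"slide": [0,0,0],"rot": [0,0,-1.5]},{"hand": 0,"slide": [0,0,0],"rot": [0,0,-2]},{"hand": 0,"slide": [0,0,0],"rot": [0,0,-2.5]}])

```text
time_s: 11.97
eef_pos: [0.5358, 0.0546, 0.1452]
eef_rot: [-180.0, -0.0, 27.6]
force: [0.9, 3.1, 3.2]
gripper_width: 0.158
gripper_force: 30.6
```

```bash
python3 s.py
```

```text
[0.5358 0.0546 0.1452] [-180.    -0.    27.6] F [0.95 3.09 3.21] M [0.713 0.043 0.002] 0.15760292079657204 30.63301930887974 [ -0.  28. -13. 109.   9.  44. -81.]
```

Call:
step_arm(plan=[{"hand": 0,"slide": [0,0.2,0.5],"rot": [0,0,0]},{"hand": 0,"slide": [0,0.3,1],"rot": [0,0,0]},{"hand": 0,"slide": [0,0.3,1.5],"rot": [0,0,0]},{"hand": 0,"slide": [0,0.3,1.5],"rot": [0,0,0]},{"hand": 0,"slide": [0,0.3,1.5],"rot": [0,0,0]}])

```text
time_s: 12.38
eef_pos: [0.5359, 0.0546, 0.1468]
eef_rot: [-180.0, -0.0, 27.7]
force: [1.3, 3.5, 2.5]
gripper_width: 0.156
gripper_force: 30.2
```

```bash
python3 s.py
```

```text
[0.5359 0.0546 0.1468] [-180.    -0.    27.7] F [1.25 3.51 2.48] M [ 0.705 -0.037  0.027] 0.15561684513179208 30.179668877535732 [ -0.  28. -13. 109.   9.  45. -81.]
```

Call:
step_arm(plan=[{"hand": 0,"slide": [0,0.2,0.4],"rot": [0,0,0]},{"hand": 0,"slide": [0,0.3,0.8],"rot": [0,0,0]},{"hand": 0,"slide": [0,0.3,1.2],"rot": [0,0,0]},{"hand": 0,"slide": [0,0.3,1.6],"rot": [0,0,0]},{"hand": 0,"slide": [0,0.3,2],"rot": [0,0,0]}])

```text
time_s: 12.8
eef_pos: [0.5361, 0.0547, 0.1488]
eef_rot: [180.0, -0.0, 27.7]
force: [3.1, 2.9, 3.1]
gripper_width: 0.153
gripper_force: 30.0
```

```bash
python3 s.py
```

```text
[0.5361 0.0547 0.1488] [180.   -0.   27.7] F [3.1  2.93 3.09] M [ 0.537 -0.277 -0.   ] 0.15281149663476973 30.023368801921606 [ -0.  28. -13. 109.   9.  45. -81.]
```

Call:
step_arm(plan=[{"hand": 0,"slide": [0.2,0.2,0],"rot": [0,0,-0.4]},{"hand": 0,"slide": [0.3,0.3,0],"rot": [0,0,-0.8]},{"hand": 0,"slide": [0.4,0.4,0],"rot": [0,0,-1.2]},{"hand": 0,"slide": [0.4,0.4,0],"rot": [0,0,-1.6]},{"hand": 0,"slide": [0.4,0.4,0],"rot": [0,0,-2]}])

```text
time_s: 13.22
eef_pos: [0.5362, 0.0547, 0.1487]
eef_rot: [180.0, 0.0, 25.6]
force: [2.7, 1.3, 3.1]
gripper_width: 0.157
gripper_force: 30.1
```

```bash
python3 s.py
```

```text
[0.5362 0.0547 0.1487] [180.    0.   25.6] F [2.71 1.35 3.11] M [ 0.103 -0.087  0.044] 0.15681586575191603 30.10133138162928 [ -1.  28. -13. 109.   8.  45. -82.]
```

Call:
step_arm(plan=[{"hand": 0,"slide": [0.1,0,0],"rot": [0,0,-0.4]},{"hand": 0,"slide": [0.2,0,0],"rot": [0,0,-0.8]},{"hand": 0,"slide": [0.3,0,0],"rot": [0,0,-1.2]},{"hand": 0,"slide": [0.3,0,0],"rot": [0,0,-1.6]},{"hand": 0,"slide": [0.3,0,0],"rot": [0,0,-2]}])

```text
time_s: 13.63
eef_pos: [0.5362, 0.0548, 0.1486]
eef_rot: [180.0, 0.1, 23.6]
force: [0.1, 0.1, 3.7]
gripper_width: 0.159
gripper_force: 30.3
```

```bash
python3 s.py
```

```text
[0.5362 0.0548 0.1486] [1.80e+02 1.00e-01 2.36e+01] F [0.14 0.05 3.68] M [-0.106  0.18   0.164] 0.15942293012345857 30.30281686958915 [ -1.  28. -12. 109.   8.  45. -84.]
```

Call:
step_arm(plan=[{"hand": 0,"slide": [0,0,0],"rot": [0,0,-0.3]},{"hand": 0,"slide": [0,0,0],"rot": [0,0,-0.6]},{"hand": 0,"slide": [0,0,0],"rot": [0,0,-0.9]},{"hand": 0,"slide": [0,0,0],"rot": [0,0,-1.2]},{"hand": 0,"slide": [0,0,0],"rot": [0,0,-1.5]}])

```text
time_s: 14.05
eef_pos: [0.5362, 0.0549, 0.1486]
eef_rot: [180.0, 0.1, 22.1]
force: [-0.8, -1.6, 3.0]
gripper_width: 0.153
gripper_force: 30.4
```

```bash
python3 s.py
```

```text
[0.5362 0.0549 0.1486] [1.80e+02 1.00e-01 2.21e+01] F [-0.77 -1.64  3.01] M [-0.353  0.419  0.143] 0.15282147392914203 30.408721446292475 [ -1.  27. -12. 109.   8.  45. -85.]
```

Call:
step_arm(plan=[{"hand": 0,"slide": [0,0,0],"rot": [0,0,-0.3]},{"hand": 0,"slide": [0,0,0],"rot": [0,0,-0.6]},{"hand": 0,"slide": [0,0,0],"rot": [0,0,-0.9]},{"hand": 0,"slide": [0,0,0],"rot": [0,0,-1.2]},{"hand": 0,"slide": [0,0,0],"rot": [0,0,-1.5]}])

```text
time_s: 14.47
eef_pos: [0.5363, 0.0549, 0.1486]
eef_rot: [180.0, 0.0, 20.6]
force: [-2.1, -1.9, 3.8]
gripper_width: 0.158
gripper_force: 30.5
```

```bash
python3 s.py
```

```text
[0.5363 0.0549 0.1486] [180.    0.   20.6] F [-2.15 -1.94  3.75] M [-0.485  0.589  0.255] 0.15822225155107703 30.52369561875821 [ -2.  27. -12. 109.   8.  45. -87.]
```

The torque has risen from about 0.05 to 0.25 N m, so the end stop is engaged, and the lid follows the hand freely. I'll back off a little, let the lid rise with the hand, then open.

Call:
step_arm(plan=[{"hand": 0,"slide": [0,0,0],"rot": [0,0,1]},{"hand": 0,"slide": [0,0,1],"rot": [0,0,2]},{"hand": 0,"slide": [0,0,3],"rot": [0,0,2.5]},{"hand": 0,"slide": [0,0,5],"rot": [0,0,2.5]},{"hand": 0,"slide": [0,0,7],"rot": [0,0,2.5]}])

```text
time_s: 14.88
eef_pos: [0.537, 0.0551, 0.156]
eef_rot: [180.0, -0.0, 23.2]
force: [0.8, -2.4, 0.8]
gripper_width: 0.152
gripper_force: 30.0
```

```bash
python3 s.py
```

```text
[0.537  0.0551 0.156 ] [180.   -0.   23.2] F [ 0.8  -2.45  0.79] M [-0.476  0.104  0.033] 0.15184041834165726 30.007132161408663 [ -1.  27. -12. 108.   8.  46. -84.]
```

Call:
step_arm(plan=[{"hand": 0,"slide": [0.2,-0.2,1],"rot": [0,0,0]},{"hand": 0,"slide": [0.3,-0.2,2],"rot": [0,0,0]},{"hand": 0,"slide": [0.3,-0.2,3.5],"rot": [0,0,0]},{"hand": 0,"slide": [0.3,-0.2,5],"rot": [0,0,0]},{"hand": 0,"slide": [0.3,-0.2,6],"rot": [0,0,0]}])

```text
time_s: 15.3
eef_pos: [0.5382, 0.0554, 0.1624]
eef_rot: [180.0, -0.2, 23.2]
force: [4.5, -1.4, -0.1]
gripper_width: 0.156
gripper_force: 30.0
```

```bash
python3 s.py
```

```text
[0.5382 0.0554 0.1624] [180.   -0.2  23.2] F [ 4.45 -1.37 -0.1 ] M [-0.192 -0.674  0.02 ] 0.1563552061832918 30.01371589489281 [ -1.  26. -12. 108.   8.  46. -84.]
```

Call:
step_arm(plan=[{"hand": 0.4,"slide": [0.4,0,1],"rot": [0,0,0]},{"hand": 0.4,"slide": [0.4,0,2],"rot": [0,0,0]},{"hand": 0.4,"slide": [0.4,0,2],"rot": [0,0,0]},{"hand": 0.4,"slide": [0.4,0,5],"rot": [0,0,0]},{"hand": 0.4,"slide": [0.4,0,15],"rot": [0,0,0]}])

```text
time_s: 15.72
eef_pos: [0.5357, 0.055, 0.1757]
eef_rot: [-179.9, 0.2, 23.2]
force: [-0.5, -0.7, -0.5]
gripper_width: 0.399
gripper_force: 0.0
```

Call:
step_arm(plan=[{"hand": 0.4,"slide": [0,0,20],"rot": [0,0,0]},{"hand": 0.4,"slide": [0,0,50],"rot": [0,0,0]},{"hand": 0.4,"slide": [0,0,85],"rot": [0,0,0]},{"hand": 0.4,"slide": [0,-30,110],"rot": [0,0,0]},{"hand": 0.4,"slide": [0,-60,120],"rot": [0,0,0]}])

```text
time_s: 16.13
eef_pos: [0.5389, -0.0035, 0.3016]
eef_rot: [179.9, -0.4, 23.4]
force: [0.4, -0.3, -0.6]
gripper_width: 0.404
gripper_force: 0.0
```

Call:
step_arm(plan=[{"hand": 0.4,"slide": [0,-40,0],"rot": [0,0,0]},{"hand": 0.4,"slide": [0,-80,0],"rot": [0,0,0]},{"hand": 0.4,"slide": [0,-120,0],"rot": [0,0,0]},{"hand": 0.4,"slide": [0,-160,0],"rot": [0,0,0]},{"hand": 0.4,"slide": [0,-200,0],"rot": [0,0,0]}])

```text
time_s: 16.55
eef_pos: [0.5368, -0.2067, 0.2977]
eef_rot: [180.0, -0.0, 23.2]
force: [0.7, -0.0, 0.3]
gripper_width: 0.402
gripper_force: 0.0
```

```bash
python3 s.py; python3 - <<'E'
from h import *
cv2.imwrite("pics/t4.png",robot.capture("scene")); cv2.imwrite("pics/t5.png",robot.capture("top"))
E
```

```text
[ 0.5368 -0.2067  0.2977] [180.   -0.   23.2] F [ 0.66 -0.03  0.3 ] M [-0.019 -0.069  0.036] 0.40204722439785656 0.0 [ 21.  20.  -6.  96.   2.  64. -52.]
```

View pics/t4.png

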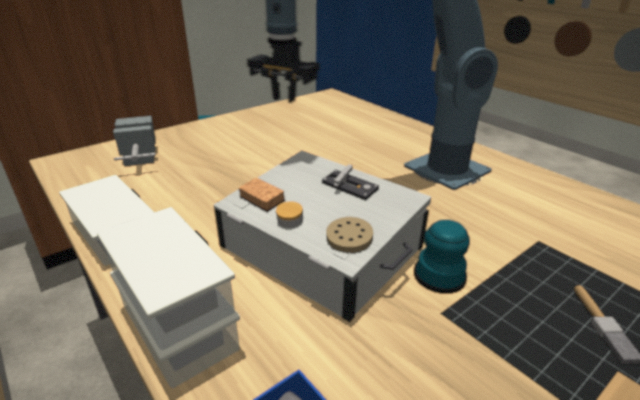

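View pics/t5.png

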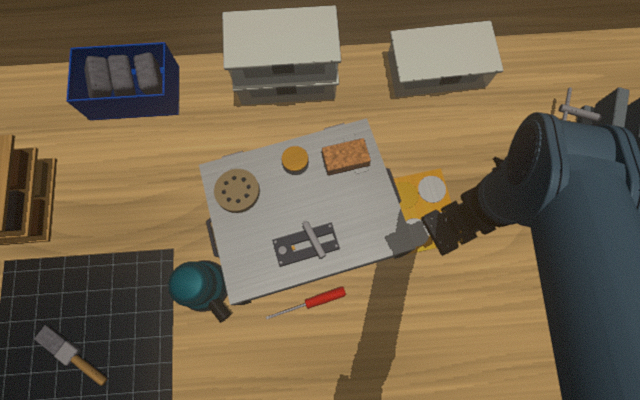

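The handle has turned (bar at (314,240) in the top view). The lid's front corner has risen from about row 160 to row 153 in the scene view, so it is ajar, and everything else is where it was. I'll settle and hand in.

Call:
step_arm(plan=[{"hand": 0.4,"slide": [0,0,0],"rot": [0,0,0]},{"hand": 0.4,"slide": [0,0,0],"rot": [0,0,0]},{"hand": 0.4,"slide": [0,0,0],"rot": [0,0,0]},{"hand": 0.4,"slide": [0,0,0],"rot": [0,0,0]},{"hand": 0.4,"slide": [0,0,0],"rot": [0,0,0]}])

```text
time_s: 17.07
eef_pos: [0.5375, -0.2037, 0.2969]
eef_rot: [-180.0, -0.0, 23.3]
force: [0.6, 0.5, -1.2]
gripper_width: 0.401
gripper_force: 0.0
```

```bash
python3 -c "
from plant import robot
print(robot.job_done())"
```

```text
the job is handed in; nothing more can be done
None
```

The chest is unlatched and handed in at about 17 s: the button was pressed at about 5 N, the handle popped out and was turned clockwise until the end stop was felt (about 0.25 N m), and after release the last pictures show the lid ajar and nothing else moved; no verdict was returned.

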